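Complete the sharing board and offer it across

ROBOT

A 7-joint arm with a two-finger parallel gripper is mounted at the origin on a cart in front of the work surface, level with it; the furniture and walls round the work are solid. World frame = base frame: x ahead of the robot, y to its left, z up, the work surface at z = 0. Lengths are in m, angles in degrees, forces in N, time in s.
With the tool pointing down it reaches from about 0.425 to 0.8 m from the base axis. Payload 8.3 kg.
Tool frame: the origin (TCP) lies at the very end of the fingers, on their centre line; the grasp point (between the pads) lies 19 mm behind it (ctrl.grip_depth is the z of the grasp point in the tool frame, in m); z points along the fingers, y is the line along which they close (so a half turn about z gives the same grasp; the last joint's range is limited). The gripper opens to 85 mm and grips with 20 to 120 N. Pads are 22 mm wide; open, the fingers measure 114 mm over their backs; the gripper's body (76 mm by 85 mm) begins 54 mm behind the grasp point. The pads swing forward as they close: fully open they stand 13 mm farther back than shut.
Start: joints at [-72.932, 21.967, 0.94, 78.501, -0.361, 79.538, -2.664], TCP at [0.221, 0.585, 0.231] pointing down, gripper open.
Joint ranges: [-169.22, 169.22], [-14.56, 117.87], [-87.37, 89.26], [10.42, 133.3], [-82.24, 262.24], [0.94, 117.77], [-172.7, 172.7]. Speed limits (degrees/s): [136.94, 136.94, 172.46, 172.46, 180, 180, 180].

INTERFACE

Orientations are given as a 3x3 rotation matrix whose columns are the frame's x, y, z axes.
In Python, from workcell import ctrl gives the robot as it stands. Calls block until the motion is done:
- ctrl.move_to(position, orientation): joint-space move of the TCP to a pose.
- ctrl.line_to(position, speed=0.15, frame=None, f_stop=None): straight line of the TCP; frame=None keeps the orientation; speed is the mean speed in m/s. With f_stop (N) it stops when the force on the tool has changed by that much, and returns True; else False.
- ctrl.movej(angles): joint-space move.
- ctrl.ungrasp() and ctrl.close(newtons=None): open the fingers fully, or close them until they stop; newtons is the grip in N (None keeps the last).
- ctrl.sleep(seconds).
- ctrl.ik(position, orientation): joint angles nearest the present ones, or None.
- ctrl.observe(): the state.
- ctrl.read_camera(name): name is "scene" or "top" or "wrist"; returns the picture (480x640x3 uint8, blue, green, red); there is no depth.
- ctrl.get_calibration(name): a dict with "vfov" (degrees; the focal length in pixels is half the picture's height over the tangent of half this angle, whatever the lens; pixels are square), "cx", "cy" (the principal point, pixels), "camera_from_world" (4x4, takes a point from world to camera coordinates); the wrist camera has in their place "hand_eye" (4x4, takes a point from camera to tool coordinates, whose origin is the TCP and whose axes are the flange's). Camera axes: x right, y up, looking along -z (the intrinsics and any distortion apply to the point x, -y, -z); pixel columns grow to the right and rows downward; lengths in m; the calibration is good to about 2 mm. A picture is of the moment at which its call begins: read the wrist's pose just before it. get_calibration takes no time and is no camera call.
A pose or a line that the arm cannot do raises ctrl.MotionError and nothing moves.
- ctrl.hand_in(): hands the job in; it is judged then, once.
The state is a dict: "time_s": time; "joint_pos": joint angles; "qvel": joint speeds; "joint_torque": joint torques, N m; "position": TCP position; "ee_rot": TCP orientation; "contact_force": force on the tool from outside, world axes, zero at the start; "ft_torque": the same for the moment, N m; "width": opening from 0.0 (shut) to 1.0 (fully open); "grip_force": force on a finger pad.
Only numpy, scipy, OpenCV 4.12 (cv2) and the standard library are available. Lean on these libraries where they do the work, as an engineer would, in place of code of your own. Each camera call takes 0.05 s, during which the arm holds its last target. There are 200 camera calls.

TASK

Finish the sharing board for a colleague on the far side of the worktop: set the two spare dip cups into the two empty cup rings, leaving the cups that are already in place alone. Then lift the board by the oak grip of its bow, about 10 cm clear of the worktop, and only then give it a quarter turn so that one of its end handles points straight across the worktop away from you; keep it level and move smoothly so that the scotch egg stays in the middle of its dish. Finish while still holding the board up like that, and do not disturb the other things on the worktop.

Things in the scene. Friction and masses are not known exactly. Their poses are not given: they have to be found in the camera images.
- board: loose oak board 340 x 222 x 12 mm on 4 mm feet, 0.4 kg; origin under its centre at foot level, x along its length, z up, top face at z = 16 mm. At each end (x = +-178 mm) a steel end handle, 42 mm high. Across the middle, in its y-z plane, a steel bow: 8 mm rod legs at y = +-98 mm, grip on top. Its length starts left-right (within 0.35 rad)
- grip (a point): centre of the oak grip on the bow, 138 mm above the board's origin, straight over the dish; the grip is a rounded bar 100 mm long along the board's y, 18 mm thick along the board's x, 24 mm tall (highest point of the board: 150 mm); 50 mm free between its underside and the egg's top
- dish (a point): centre of the floor of the shallow steel dish fixed in the middle of the board, 18 mm above the board's origin: nearly flat floor about 20 mm across, then sloping up gently, about 11 degrees, then 25 degrees, to a rim 98 mm across and 9.5 mm above the floor
- egg: scotch egg: a firm brown crumbed ball of 58 mm diameter, 110 g, lying loose in the dish; origin at its centre; its axes turn as it rolls
- ring_1 (a point): cup ring: steel ring fixed on the board, bore 56 mm, outside 61 mm, 10 mm high; this point is the centre of its floor, on the board's top face, at x = 86 mm, y = 58 mm from the board's origin. A cup stands in it on the board. Two of the four rings start empty, which two varies
- ring_2 (a point): cup ring: steel ring fixed on the board, bore 56 mm, outside 61 mm, 10 mm high; this point is the centre of its floor, on the board's top face, at x = -86 mm, y = 58 mm from the board's origin. A cup stands in it on the board. Two of the four rings start empty, which two varies
- ring_3 (a point): cup ring: steel ring fixed on the board, bore 56 mm, outside 61 mm, 10 mm high; this point is the centre of its floor, on the board's top face, at x = -86 mm, y = -58 mm from the board's origin. A cup stands in it on the board. Two of the four rings start empty, which two varies
- ring_4 (a point): cup ring: steel ring fixed on the board, bore 56 mm, outside 61 mm, 10 mm high; this point is the centre of its floor, on the board's top face, at x = 86 mm, y = -58 mm from the board's origin. A cup stands in it on the board. Two of the four rings start empty, which two varies
- cup_a: steel portion cup with yellow dip, round, 61 mm across the rim, 46 mm across the base (it tapers), 37 mm tall, 80 g, open top; origin at the centre of its underside, z up. Starts in one of the four rings
- cup_b: steel portion cup with yellow dip, round, 61 mm across the rim, 46 mm across the base (it tapers), 37 mm tall, 80 g, open top; origin at the centre of its underside, z up. Starts in one of the four rings
- cup_c: steel portion cup with yellow dip, round, 61 mm across the rim, 46 mm across the base (it tapers), 37 mm tall, 80 g, open top; origin at the centre of its underside, z up. Spare: starts on the worktop to the left of the board
- cup_d: steel portion cup with yellow dip, round, 61 mm across the rim, 46 mm across the base (it tapers), 37 mm tall, 80 g, open top; origin at the centre of its underside, z up. Spare: starts on the worktop to the left of the board
- across (a point): a fixed point on the worktop beyond the board; its x axis points straight across the worktop, away from the robot
- shaker: bystander: steel-topped salt shaker, 44 mm round, 90 mm tall, beyond the board's right end; origin at the centre of its underside
- bottle: bystander: squeeze bottle, 57 mm round, 218 mm tall, far left; origin at the centre of its underside
- tub: bystander: spread tub 96 x 137 x 53 mm, left; origin at the centre of its underside
Not all that is in view belongs to the job. What is shaped like the cup_c but black is not meant. Leave any black look-alike of the cup_b alone.

How it is judged (in metres and radians):
On the way, in this order (a step that is already met when the one before it is completed fails the run):
1. all four rings hold a cup, standing in it and let go of, the board still on the worktop ((distance between ring_1 and cup_a below 0.008 m or distance between ring_1 and cup_b below 0.008 m or distance between ring_1 and cup_c below 0.008 m or distance between ring_1 and cup_d below 0.008 m) and (distance between ring_2 and cup_a below 0.008 m or distance between ring_2 and cup_b below 0.008 m or distance between ring_2 and cup_c below 0.008 m or distance between ring_2 and cup_d below 0.008 m) and (distance between ring_3 and cup_a below 0.008 m or distance between ring_3 and cup_b below 0.008 m or distance between ring_3 and cup_c below 0.008 m or distance between ring_3 and cup_d below 0.008 m) and (distance between ring_4 and cup_a below 0.008 m or distance between ring_4 and cup_b below 0.008 m or distance between ring_4 and cup_c below 0.008 m or distance between ring_4 and cup_d below 0.008 m) and angle between each of cup_a, cup_b, cup_c, cup_d's own z axis and vertical below 0.12 rad and contact force between the fingers and cup_a below 0.1 N and contact force between the fingers and cup_b below 0.1 N and contact force between the fingers and cup_c below 0.1 N and contact force between the fingers and cup_d below 0.1 N and height (world z) of board below 0.01 m), for 0.2 s.
2. the board is lifted by its grip, still lying crosswise (height (world z) of board above 0.06 m and angle between the x axis of board and the x axis of across, either way round above 0.9 rad), for 0.1 s.
At the end, for the whole second after the job is handed in: the board is held still by its grip (fingers within 5 cm of its centre) 6 to 16 cm above the worktop, level within 4.5 degrees, pointing straight across within 10 degrees, a cup upright in each ring (8 mm), the egg within 15 mm of the middle of its dish (height (world z) of board between 0.06 and 0.16 m and angle between the x axis of board and the x axis of across, either way round below 0.17 rad and angle between board's own z axis and vertical below 0.08 rad and horizontal distance between egg and dish below 0.015 m and distance between egg and dish below 0.036 m and contact force between the fingers and board above 2 N and distance between the grasp point and grip below 0.05 m and linear speed of board below 0.02 m/s and angular speed of board below 0.1 rad/s and (distance between ring_1 and cup_a below 0.008 m or distance between ring_1 and cup_b below 0.008 m or distance between ring_1 and cup_c below 0.008 m or distance between ring_1 and cup_d below 0.008 m) and (distance between ring_2 and cup_a below 0.008 m or distance between ring_2 and cup_b below 0.008 m or distance between ring_2 and cup_c below 0.008 m or distance between ring_2 and cup_d below 0.008 m) and (distance between ring_3 and cup_a below 0.008 m or distance between ring_3 and cup_b below 0.008 m or distance between ring_3 and cup_c below 0.008 m or distance between ring_3 and cup_d below 0.008 m) and (distance between ring_4 and cup_a below 0.008 m or distance between ring_4 and cup_b below 0.008 m or distance between ring_4 and cup_c below 0.008 m or distance between ring_4 and cup_d below 0.008 m) and angle between each of cup_a, cup_b, cup_c, cup_d's own z axis and vertical below 0.12 rad); the arm keeps its last pose, push and grip.
It fails at once if the egg rolls more than 22 mm from the middle of its dish (horizontal distance between egg and dish above 0.022 m).
It fails at once if the board tilts more than about 8 degrees (angle between board's own z axis and vertical above 0.14 rad).
It fails at once if a cup that was already in its ring is taken out (z of any of cup_a, cup_b in the frame of board above 0.028 m).
It fails at once if a cup is tipped over (angle between any of cup_a, cup_b, cup_c, cup_d's own z axis and vertical above 0.5 rad).
It fails at once if a bystander is moved more than 2 cm (distance of any of shaker, bottle, tub from where it was at the start of the episode above 0.02 m).
It also fails if it takes over 70 s, if anything falls off the work surface, if the arm or the gripper's body presses on something with over 40 N, if the wrist force passes 120 N, or if a joint passes its speed limit or range.

## Working session

There is one attempt and no reset: what is moved stays moved. The work goes in short steps, each a Python script; the robot and the scene stay as the last script left them, time stands still between calls to the robot, and variables do not carry over. Pictures are saved under pics/ and viewed, at most 14 in all, crops included, and the job is handed in when it is done.

```bash
mkdir -p pics; ls; python3 - <<'E'
from workcell import ctrl
import cv2,numpy as np
np.set_printoptions(precision=4,suppress=True)
for n in("top","scene"):
    cv2.imwrite(f"pics/{n}0.png",ctrl.read_camera(n)); print(n,ctrl.get_calibration(n))
print(ctrl.get_calibration("wrist"))
o=ctrl.observe();print(o["position"],o["ee_rot"],ctrl.grip_depth,o["time_s"])
E
```

```text
pics
top {'vfov': 43.23487250502002, 'cx': 323.733814742958, 'cy': 241.81702160506563, 'camera_from_world': array([[-0.0003, -0.9999,  0.0148,  0.0778],
       [ 0.9895,  0.0019,  0.1448, -0.554 ],
       [-0.1448,  0.0146,  0.9894, -1.6473],
       [ 0.    ,  0.    ,  0.    ,  1.    ]])}
scene {'vfov': 49.39756251324989, 'cx': 316.46561763680637, 'cy': 247.30972641476123, 'camera_from_world': array([[ 0.7016, -0.7125,  0.0097, -0.327 ],
       [ 0.3082,  0.3157,  0.8974, -0.3238],
       [-0.6425, -0.6266,  0.4411, -1.1421],
       [ 0.    ,  0.    ,  0.    ,  1.    ]])}
{'vfov': 62.65196801298168, 'cx': 317.62673282697085, 'cy': 244.01558537490195, 'hand_eye': array([[-0.    ,  0.9656,  0.2602,  0.0656],
       [ 1.    , -0.0001,  0.0003, -0.0002],
       [ 0.0003,  0.2602, -0.9656, -0.1429],
       [ 0.    ,  0.    ,  0.    ,  1.    ]])}
[0.2204 0.5844 0.2304] [[-0.9356  0.353  -0.0006]
 [ 0.353   0.9356 -0.0017]
 [-0.     -0.0018 -1.    ]] -0.0187 0.1
```

View pics/top0.png

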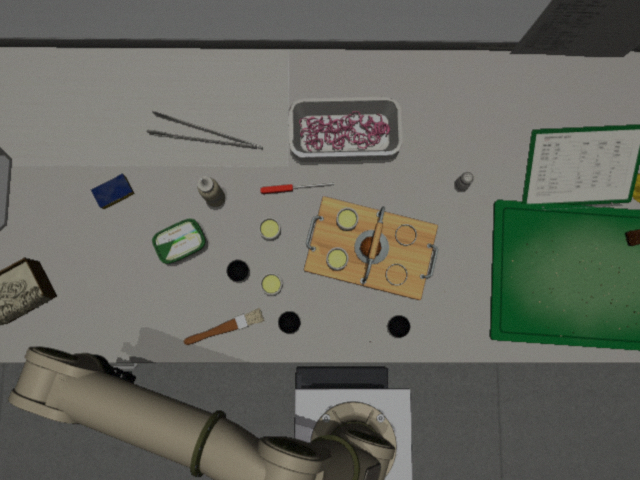

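View pics/scene0.png

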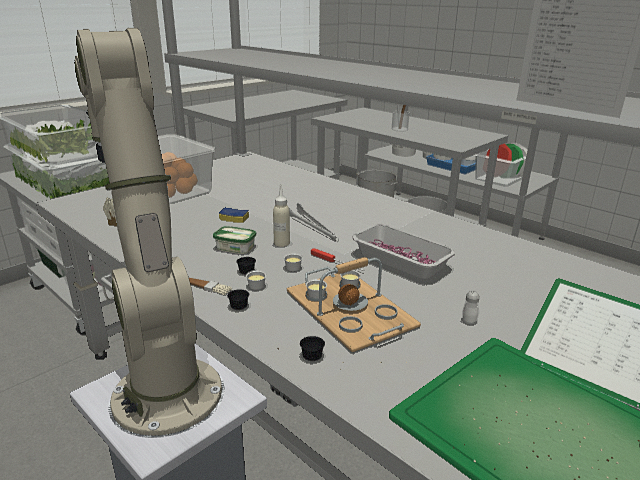

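Top view: candidates for the spare cups are yellow at (270,229) and (272,285), and black at (238,271), (289,322) and (399,326). The two yellow ones left of the board match the description. The empty rings are on the right, at (405,235) and (397,274). I'll confirm in a crop.

```bash
cat > h.py <<'E'
from workcell import ctrl
import cv2,numpy as np
from scipy.optimize import least_squares
np.set_printoptions(precision=4,suppress=True)
def cam(name,o=None):
    c=ctrl.get_calibration(name); f=240/np.tan(np.radians(c["vfov"]/2))
    if name=="wrist":
        T=np.eye(4);T[:3,:3]=o["ee_rot"];T[:3,3]=o["position"]
        M=np.linalg.inv(T@c["hand_eye"])
    else: M=c["camera_from_world"]
    return f,c["cx"],c["cy"],M
def ray(k,uv,z):
    f,cx,cy,M=k; W=np.linalg.inv(M)
    d=W[:3,:3]@np.array([(uv[0]-cx)/f,-(uv[1]-cy)/f,-1]); p=W[:3,3]
    return p+d*(z-p[2])/d[2]
def proj(k,P):
    f,cx,cy,M=k; p=np.atleast_2d(P)@M[:3,:3].T+M[:3,3]
    return np.c_[cx-f*p[:,0]/p[:,2],cy+f*p[:,1]/p[:,2]]
def fit(k,pts,uv,x0=(0.55,0,0)):  # board pose x,y,yaw from board-frame pts
    pts=np.array(pts,float)
    def r(q):
        c,s=np.cos(q[2]),np.sin(q[2]);R=np.array([[c,-s,0],[s,c,0],[0,0,1]])
        return (proj(k,pts@R.T+[q[0],q[1],0])-uv).ravel()
    s=least_squares(r,x0);return s.x,s.fun.reshape(-1,2)
def R(yaw):  # tool down, y axis (closing) at yaw from world y
    c,s=np.cos(yaw),np.sin(yaw)   # tool x = (-c,-s), y=(-s,c), z down
    return np.array([[-c,-s,0],[-s,c,0],[0,0,-1.]])
E
python3 - <<'E'
from h import *
k=cam("top")
im=cv2.imread("pics/top0.png")
cv2.imwrite("pics/crop.png",cv2.resize(im[180:345,220:445],None,fx=3.5,fy=3.5,interpolation=cv2.INTER_CUBIC))
for uv in[(270,229),(272,285)]:print(ray(k,uv,.035))
for uv in[(465,180),(207,188),(238,271),(289,322),(399,326)]:print(ray(k,uv,.035))
# right rings: board top; end at right either +x or -x. world yaw: board x -> world -y-ish => guess yaw -pi/2
pts=[(86,58,26),(86,-58,26),(-86,58,53),(-86,-58,53)]
print(fit(k,np.array(pts)/1e3,np.array([(405,235),(397,274),(347,219),(338,259)]),(.55,0,-1.7)))
E
```

```text
[0.5906 0.2285 0.035 ]
[0.4339 0.221  0.035 ]
[ 0.7332 -0.324   0.035 ]
[0.7075 0.4076 0.035 ]
[0.4726 0.3155 0.035 ]
[0.3326 0.1733 0.035 ]
[ 0.3217 -0.1282  0.035 ]
(array([ 0.5405, -0.0562, -1.8015]), array([[ 0.7376, -0.5182],
       [ 0.0606,  0.4178],
       [-0.1947, -0.1334],
       [-0.5854,  0.208 ]]))
```

View pics/crop.png

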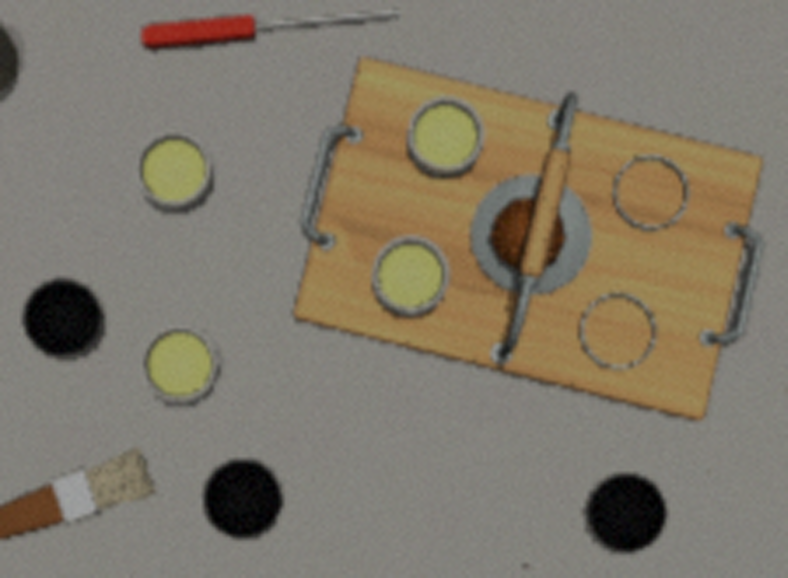

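The crop shows yellow cups at (175,172) and (180,365), with the look-alikes all plain black, so yellow is confirmed. The empty rings are the right pair. Next I'll take near looks with the wrist camera.

```bash
python3 - <<'E'
from h import *
ims=[]
for p,y in(((.54,-.10,.30),-.23),((.50,.225,.27),0.)):
    ctrl.move_to(p,R(y)) ; o=ctrl.observe(); im=ctrl.read_camera("wrist"); k=cam("wrist",o)
    n=len(ims);np.save(f"k{n}.npy",np.array([k[0],k[1],k[2],*k[3].ravel()]));ims.append(im)
    cv2.imwrite(f"pics/w{n}.png",im)
    print(o["time_s"],o["joint_pos"],o["position"])
    hsv=cv2.cvtColor(im,cv2.COLOR_BGR2HSV); m=cv2.inRange(hsv,(22,70,80),(38,255,255))
    _,_,st,ce=cv2.connectedComponentsWithStats(m)
    for s,c in zip(st[1:],ce[1:]):
        if s[4]>1500: print("yellow",s,c,ray(k,c,.033))
E
```

```text
2.775 [-2.7933 11.1024 11.7698 84.133  -2.2758 85.0134 85.8852] [ 0.5402 -0.0988  0.2998]
yellow [ 428  112   49   54 2062] [451.9602 138.8404] [0.5077 0.0469 0.033 ]
yellow [ 418  231   46   45 1589] [440.3241 252.9987] [0.6235 0.0179 0.033 ]
4.075 [-25.7418  11.6067  -1.9108  86.9356   0.4468  81.4518  62.1262] [0.501  0.2229 0.2702]
yellow [ 295  113   53   54 2136] [321.4724 139.5815] [0.4371 0.2261 0.033 ]
yellow [ 104  191   50   52 1960] [128.8173 216.2923] [0.5092 0.0372 0.033 ]
yellow [ 304  274   48   42 1554] [327.8218 294.0779] [0.5915 0.2325 0.033 ]
```

View pics/w0.png

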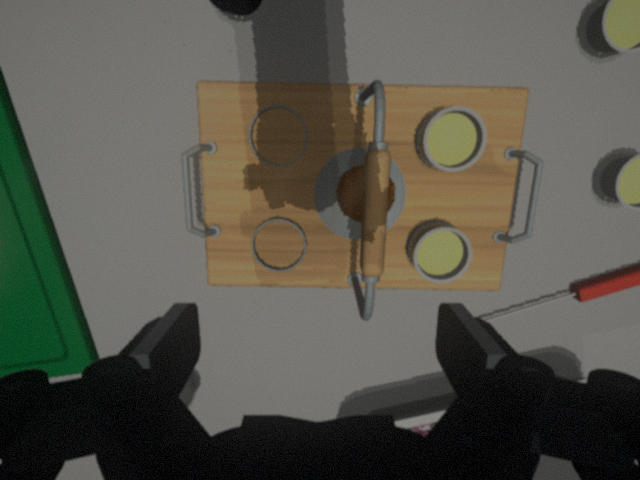

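View pics/w1.png

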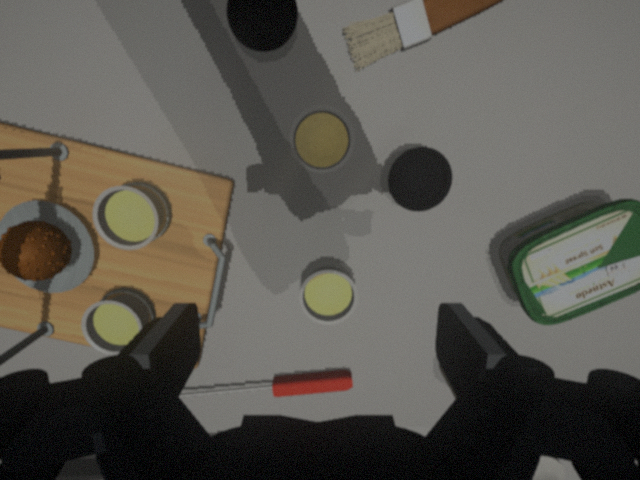

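w0 shows:
- Board corners at (197,82), (528,87), (500,290) and (208,286).
- Empty rings at (279,136) and (279,244).
- Bow feet at (361,97) and (356,281).

w1 shows the spare cups at (321,140) and (328,294), and black ones at (262,15) and (420,178). I'll fit the board pose and pick the first cup.

```bash
cat >> h.py <<'E'
def fitw0(uv,pts):
    a=np.load("k0.npy");k=(a[0],a[1],a[2],a[3:].reshape(4,4))
    return fit(k,np.array(pts)/1e3,np.array(uv,float),(.54,-.056,-1.80))
E
python3 - <<'E'
from h import *
uv=[(197,82),(528,87),(500,290),(208,286),(279,136),(279,244),(361,97),(356,281)]
pts=[(170,-111,16),(-170,-111,16),(-170,111,16),(170,111,16),(86,-58,24),(86,58,24),(0,-98,16),(0,98,16)]
q,r=fitw0(uv,pts);print(q);print(r)
np.save("board.npy",q)
# grasp cup 1 (far)
x,y=.591,.2315
ctrl.line_to((x,y,.10),speed=.25,frame=R(0))
print(ctrl.line_to((x,y,.011),speed=.12,f_stop=15))
ctrl.close(25);o=ctrl.observe();print(o["width"],o["grip_force"],o["position"],o["time_s"])
ctrl.line_to((x,y,.26),speed=.25);o=ctrl.observe();print(o["width"],o["grip_force"],o["contact_force"],o["time_s"])
E
```

```text
[ 0.5428 -0.0544 -1.8139]
[[-2.4479 -1.0751]
 [ 2.9837 -0.7037]
 [ 1.1774  1.3336]
 [-0.7257  1.2183]
 [-1.3059  0.6507]
 [-0.1049  1.8338]
 [ 1.4659  0.2862]
 [-1.1246 -2.3198]]
False
0.6269371019745865 25.630255374417175 [0.5917 0.2324 0.0125] 6.3583
0.6255377653353364 26.46377917890277 [ 0.1047 -0.1579 -0.7181] 7.5083
```

```bash
cat >> h.py <<'E'
def ringpos(i):
    q=np.load("board.npy");c,s=np.cos(q[2]),np.sin(q[2])
    bx,by={1:(.086,.058),4:(.086,-.058)}[i]
    a=np.load("k0.npy");k=(a[0],a[1],a[2],a[3:].reshape(4,4))
    f=np.array([q[0]+c*bx-s*by,q[1]+s*bx+c*by]); d=ray(k,{1:(279,244),4:(279,136)}[i],.024)[:2]
    print("ring fit",f,"ray",d);return (f+d)/2
E
python3 - <<'E'
from h import *
p=ringpos(1)
F=R(-.24)
ctrl.line_to((*p,.26),speed=.3,frame=F)
ctrl.line_to((*p,.075),speed=.2)
o=ctrl.observe();cv2.imwrite("pics/pl1.png",ctrl.read_camera("wrist"))
print(o["position"],p,o["time_s"])
E
```

```text
ring fit [ 0.5784 -0.1518] ray [ 0.5764 -0.1512]
[ 0.5784 -0.1515  0.0763] [ 0.5774 -0.1515] 10.0083
```

View pics/pl1.png

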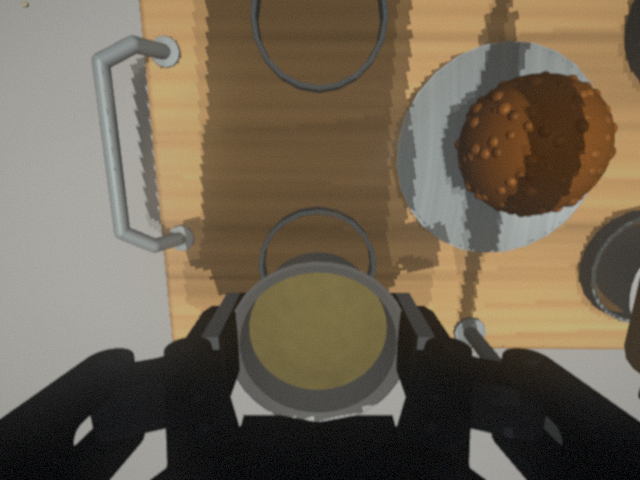

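The cup hangs just over ring_1: its rim spans columns 235–402 and the ring spans 260–377, so both centres are near 318.5. The ring's near edge is at row 209. I'll check depth by ray, then lower.

```bash
python3 - <<'E'
from h import *
o=ctrl.observe();k=cam("wrist",o);p=np.array(o["position"]);u=-o["ee_rot"][:,0]
ring=ray(k,(318.5,209),.026)+u*.0300
cup=ray(k,(318.5,262),p[2]+.0245)+u*.0305
print(p,ring,cup)
d=(ring-cup)[:2]; print("corr",d)
if np.linalg.norm(d)>.006: raise SystemExit
t=np.array([.5774,-.1515])+d/2
ctrl.line_to((*t,.05),speed=.1)
print(ctrl.line_to((*t,.0275),speed=.05,f_stop=4))
o=ctrl.observe();print(o["position"],o["contact_force"])
ctrl.ungrasp();ctrl.sleep(.2)
ctrl.line_to((*t,.12),speed=.2)
o=ctrl.observe();print(o["time_s"],o["contact_force"])
cv2.imwrite("pics/pl1b.png",ctrl.read_camera("wrist"))
E
```

```text
[ 0.5785 -0.1516  0.0766] [ 0.5772 -0.1512  0.0261] [ 0.581  -0.1522  0.1012]
corr [-0.0038  0.0011]
True
[ 0.5752 -0.1511  0.0281] [-0.3127  0.5485  4.8105]
12.1417 [-0.2509  0.2052 -0.356 ]
```

View pics/pl1b.png

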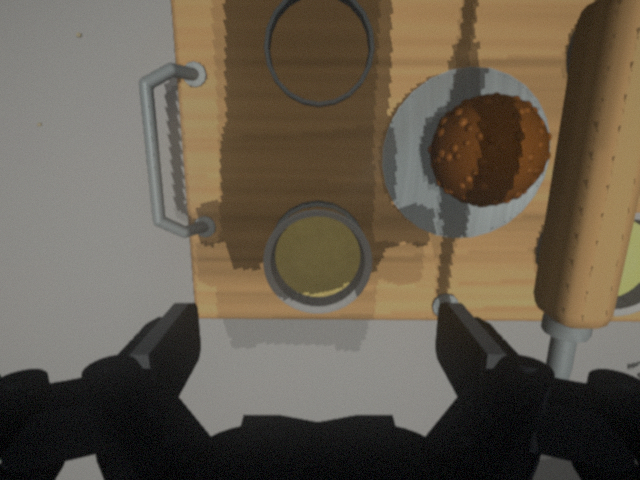

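The cup sits in ring_1 at (318,257). Ring_4's centre column is 320 and its far edge is at row 106. Now cup two.

```bash
python3 - <<'E'
from h import *
o=ctrl.observe();k=cam("wrist",o);u=-o["ee_rot"][:,0]
ring=ray(k,(320,106),.026)-u*.0303
print("ring4",ring[:2],o["position"],o["ee_rot"][:,0]); rp=ringpos(4); np.save("r4.npy",ring[:2])
x,y=.436,.2245
F=R(-1.26)
p=o["position"]
ctrl.line_to((p[0],p[1],.2),speed=.25)
ctrl.line_to((x,y,.2),speed=.3,frame=F)
ctrl.line_to((x,y,.06),speed=.25)
print(ctrl.line_to((x,y,.011),speed=.12,f_stop=15))
ctrl.close(25);o=ctrl.observe();print(o["width"],o["grip_force"],o["position"],o["time_s"])
ctrl.line_to((x,y,.25),speed=.25)
t=(ring[:2]+rp)/2
ctrl.line_to((*t,.25),speed=.3,frame=R(-.24))
ctrl.line_to((*t,.075),speed=.2)
o=ctrl.observe();cv2.imwrite("pics/pl2.png",ctrl.read_camera("wrist"))
print(o["position"],t,o["time_s"],o["contact_force"])
np.save("t4.npy",t)
E
```

```text
ring4 [ 0.4647 -0.1228] [ 0.5748 -0.1507  0.1189] [-0.9714  0.2375  0.0033]
ring fit [ 0.4658 -0.1239] ray [ 0.4655 -0.1224]
False
0.6218225808622193 24.740233583327154 [0.4367 0.2249 0.0123] 15.975
[ 0.466 -0.123  0.076] [ 0.4652 -0.1229] 19.7083 [-0.2666 -0.1617 -0.7422]
```

View pics/pl2.png

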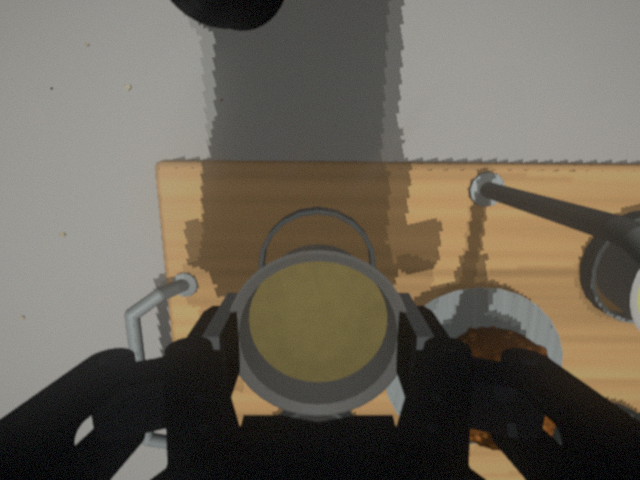

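Ring_4's near edge is at row 208 and the cup's rim edge is at row 250; both are centred at column 318. Lowering now, then an overhead look.

```bash
python3 - <<'E'
from h import *
o=ctrl.observe();k=cam("wrist",o);p=np.array(o["position"]);u=-o["ee_rot"][:,0]
ring=ray(k,(318.3,208),.026)+u*.0300
cup=ray(k,(318.3,250),p[2]+.0245)+u*.0305
d=(ring-cup)[:2]; print("ring",ring,"cup",cup,"corr",d)
if np.linalg.norm(d)>.007: raise SystemExit
t=np.load("t4.npy")+d*.7
ctrl.line_to((*t,.05),speed=.1)
print(ctrl.line_to((*t,.0275),speed=.05,f_stop=4))
o=ctrl.observe();print(o["position"],o["contact_force"])
ctrl.ungrasp();ctrl.sleep(.2)
ctrl.line_to((*t,.25),speed=.25)
ctrl.line_to((.535,-.07,.29),speed=.25,frame=R(-.24))
ctrl.sleep(.2)
o=ctrl.observe();k=cam("wrist",o);np.save("k2.npy",np.array([k[0],k[1],k[2],*k[3].ravel()]))
cv2.imwrite("pics/g.png",ctrl.read_camera("wrist"));print(o["time_s"],o["position"],o["joint_pos"],o["contact_force"])
E
```

```text
ring [ 0.4643 -0.1225  0.0261] cup [ 0.4648 -0.1228  0.1008] corr [-0.0005  0.0003]
True
[ 0.4646 -0.1226  0.0281] [0.3534 1.3443 1.7241]
23.0 [ 0.5342 -0.0709  0.2893] [-11.0452  10.0134  17.7996  87.0049  -3.0533  83.5374  83.0041] [-0.1391 -0.0911 -0.5168]
```

View pics/g.png

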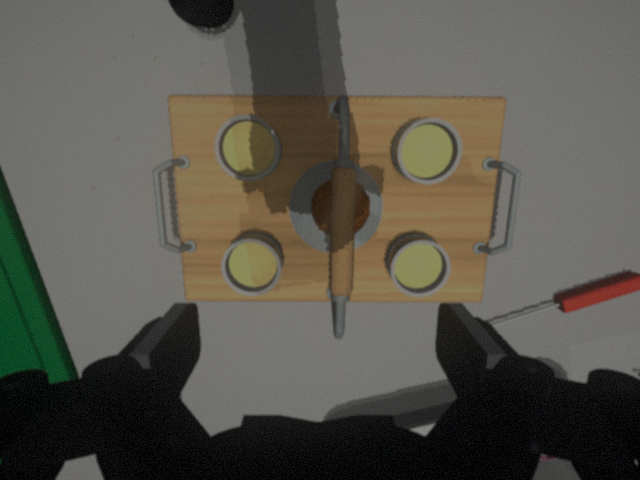

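All four rings hold cups, at (248,147), (428,152), (418,266) and (252,265). The egg is centred in the dish. The oak grip runs from (344,165) to (342,295). Next I'll grasp the grip.

```bash
python3 - <<'E'
from h import *
a=np.load("k2.npy");k=(a[0],a[1],a[2],a[3:].reshape(4,4))
uv=[(169,95),(505,97),(481,301),(186,301),(335,108),(338,297)]
pts=[(170,-111,16),(-170,-111,16),(-170,111,16),(170,111,16),(0,-98,16),(0,98,16)]
q,r=fit(k,np.array(pts)/1e3,np.array(uv,float),(.543,-.054,-1.81));print(q);print(r)
A=ray(k,(344,165),.145);B=ray(k,(342,295),.145);print(A,B,(A+B)/2,np.linalg.norm(A-B),np.degrees(np.arctan2(*(B-A)[[1,0]])))
g=(A+B)[:2]/2; g0=np.load("board.npy")[:2]; print("board",g0)
t=(g+q[:2]+g0)/3
if max(np.linalg.norm(t-v) for v in(g,q[:2],g0))>.005: raise SystemExit
yaw=(q[2]+np.load("board.npy")[2])/2+np.pi/2
ctrl.line_to((*t,.21),speed=.15,frame=R(yaw))
o=ctrl.observe();print(t,yaw,o["position"],o["time_s"])
cv2.imwrite("pics/pre.png",ctrl.read_camera("wrist"))
print(ctrl.line_to((*t,.119),speed=.08,f_stop=6))
ctrl.close(70);ctrl.sleep(.3)
o=ctrl.observe();print(o["width"],o["grip_force"],o["position"],o["contact_force"],o["ft_torque"],o["time_s"])
cv2.imwrite("pics/gr.png",ctrl.read_camera("wrist"))
E
```

```text
[ 0.5433 -0.054  -1.8133]
[[-3.2603  0.6855]
 [ 3.2023 -1.0378]
 [ 2.6404  2.2879]
 [-0.9846  1.9654]
 [ 1.7571  1.6265]
 [-3.5659 -4.5388]]
[ 0.493  -0.0417  0.145 ] [ 0.5899 -0.0654  0.145 ] [ 0.5414 -0.0536  0.145 ] 0.09978403594615257 -13.75015477989567
board [ 0.5428 -0.0544]
[ 0.5425 -0.054 ] -0.24280720258109412 [ 0.5428 -0.0544  0.2108] 23.75
False
0.19913431738294676 69.83036398887634 [ 0.5426 -0.0541  0.1192] [-1.0079 -0.4626  4.572 ] [-0.1035  0.3326 -0.0996] 26.0167
```

View pics/gr.png

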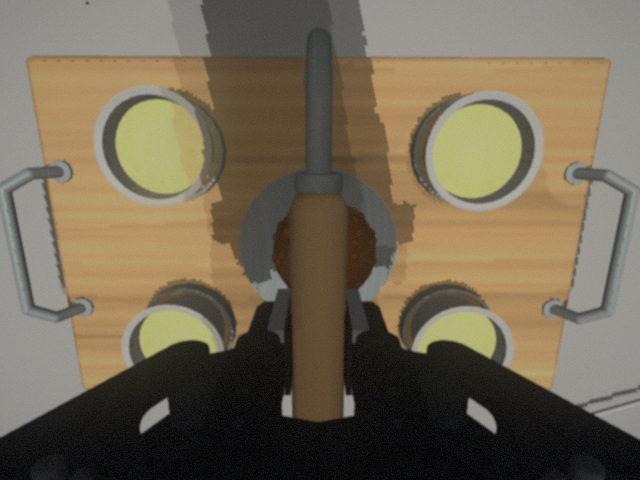

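The pads hold the oak grip at its middle, with the egg centred under it at (323,245). Now a gentle lift.

```bash
python3 - <<'E'
from h import *
o=ctrl.observe();p=np.array(o["position"])
for dz,s in((.015,.02),(.103,.04)):
    ctrl.line_to((p[0],p[1],p[2]+dz),speed=s);ctrl.sleep(.3)
    o=ctrl.observe();print(o["position"],o["contact_force"],o["ft_torque"],o["width"],o["time_s"])
    if o["contact_force"][2]>-5: raise SystemExit
j=np.array(o["joint_pos"]);print(j)
t0=o["time_s"];j[6]-=4;ctrl.movej(j);o=ctrl.observe();print(o["time_s"]-t0,o["joint_pos"][6],o["ee_rot"][:,1],o["position"])
cv2.imwrite("pics/lift.png",ctrl.read_camera("wrist"))
E
```

```text
[ 0.5426 -0.0541  0.1341] [-0.7609 -0.4488 -8.1255] [-0.0105 -0.0477 -0.001 ] 0.20080726571328852 27.275
[ 0.5426 -0.0541  0.2222] [ 0.8212 -0.0989 -8.9663] [-0.0259  0.0017  0.0406] 0.20074905519205255 29.925
[-11.944   12.3932  16.9023  92.7364  -3.6964  75.425   81.6057]
0.25 77.69840828905315 [ 0.3061  0.952  -0.    ] [ 0.5426 -0.0541  0.2222]
```

View pics/lift.png

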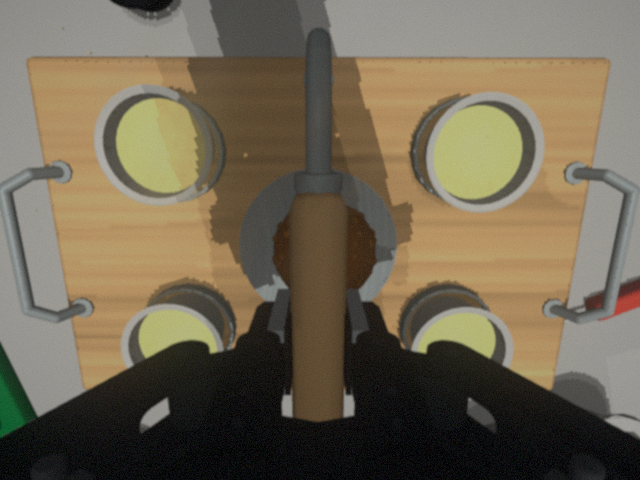

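The board is up and rigid in the hand, and the egg is still at (323,245). Now I'll turn joint 7 in small steps.

```bash
python3 - <<'E'
from h import *
o=ctrl.observe();j=np.array(o["joint_pos"]);y=o["ee_rot"][:,1]
rem=np.degrees(np.arctan2(y[1],y[0]));n=24;print(rem)
for i in range(n):
    j[6]-=rem/n;ctrl.movej(j);ctrl.sleep(.08)
ctrl.sleep(.7)
o=ctrl.observe();print(o["joint_pos"],o["position"],o["ee_rot"],o["contact_force"],o["ft_torque"],o["grip_force"],o["time_s"])
im=ctrl.read_camera("wrist");ref=cv2.imread("pics/lift.png");cv2.imwrite("pics/end.png",im)
for m in(ref,im):  # egg and yellow cup centroids in hand view
    h=cv2.cvtColor(m,cv2.COLOR_BGR2HSV)
    a=cv2.inRange(h,(22,90,60),(38,255,255));_,_,st,ce=cv2.connectedComponentsWithStats(a)
    print([c for s,c in zip(st,ce) if 1500<s[4]<50000])
print(np.abs(im[185:300,270:380].astype(int)-ref[185:300,270:380]).mean())
E
```

```text
72.20813052082376
[-11.9465  12.3944  16.9033  92.7346  -3.6957  75.4247   5.5176] [ 0.5426 -0.0541  0.2222] [[-0.      1.     -0.0001]
 [ 1.      0.     -0.    ]
 [-0.     -0.0001 -1.    ]] [-0.1743  0.6899 -9.1627] [-0.0145 -0.013   0.007 ] 68.43762159347534 38.925
[array([164.3301, 145.4113]), array([478.6133, 158.4889])]
[array([155.24  , 159.7607]), array([480.9268, 169.3552]), array([169.7113, 330.4764])]
11.569802371541503
```

View pics/end.png

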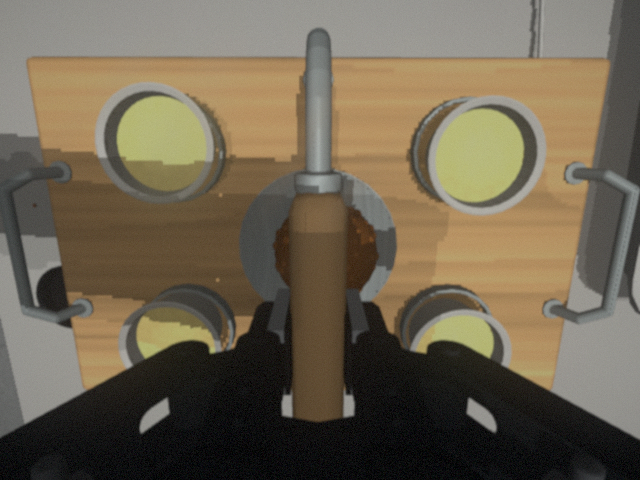

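The board is square in the hand, the end handles point along world x, the egg is centred at (325,248) and the cups are seated.

```bash
python3 -c "
from workcell import ctrl
ctrl.sleep(.5);print(ctrl.hand_in())"
```

```text
the job is handed in; nothing more can be done
None
```

I handed the job in after about 40 s of robot time, with both spare cups in the empty rings and the board held level about 10 cm up, its end handle pointing straight away and the egg centred; the verdict wasn't shown to me.

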